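Get the tinsmith's soldering bench running

TASK

Get the bench ready to solder a seam: pressing with the fingertips, first switch on the fume extractor at its rocker, next switch on the soldering station at its rocker, and then push the right-hand of the station's three preset keys fully in and let it come back out. Do not push the other two preset keys or work the station's controls before their turn, and leave both machines on. Lift nothing, and leave everything else on the bench and on the extractor where it stands.

Things in the scene. Friction and masses are not known exactly. Their poses are not given: they have to be found in the camera images.
- extractor: bench fume extractor: upright grey box 114 deep (x) x 170 wide (y) x 200 mm high, square black filter grille on its front; fixed. Origin: centre of its underside; z up, front faces its own -x (roughly to the robot). On its flat top, 200 mm up: a black rocker, centre 40 mm from the middle towards -y; a loose flux tin towards +y
- extractor_switch (a joint): the extractor's rocker, rad: -0.2 off, +0.2 on. 34 mm long (along the extractor's x) x 24 wide, two facets in a shallow V, pivot along y. Off: far (+x) half stands up, its end 11 mm above the top; near half level, 5 mm. About 3 N straight down on the raised end takes it past the middle, where it snaps over and stays; on: far half level, 5 mm above the top
- extractor_switch_on_end (a point): point on the face of the far (+x) half of the extractor's rocker, on its middle, 13.5 mm from the pivot line; moves with the rocker (about 10 mm above the machine's top when off, 5 mm when on). Push here or a few mm further out; keep the tool off the near half
- station: soldering station: dark case 180 deep (x) x 180 wide (y) x 90 mm high, fixed. Origin: centre of underside; z up, front faces its -x (roughly to the robot). From the 45 mm front lip a grey panel 130 mm long slopes up 20 degrees towards +x. On it: upper left display, upper right rocker, below a row of three round keys. Left (+y), right (-y): as seen from its front
- station_switch (a joint): the station's rocker, rad: -0.2 off, +0.2 on. Same 34 x 24 mm snap-over rocker on the sloping panel, length up the slope, pivot along y, centre at x -3, y -52, z 77 mm of the station. Off: upper (+x) half stands up, its end 11 mm off the panel; about 3 N on that end, square to the panel, snaps it over and it stays; on: upper half parallel to the panel, 5 mm off it
- station_switch_on_end (a point): point on the face of the upper (+x) half of the station's rocker, on its middle, 13.5 mm from the pivot line; moves with the rocker (about 10 mm off the panel when off, 5 mm when on). Push here or a few mm further up the slope; keep the tool off the lower half
- preset_right (a joint): travel of the right-hand (-y) preset key, m: 0 out, 0.004 fully in, square to the sloping panel. Round white key, 21 mm across, standing 8.5 mm off the panel (4.5 mm when fully in); sprung: about 1.3 N to start, 4 N fully in; comes back out by itself
- preset_right_top (a point): centre of the top face of the right-hand preset key (42 mm towards -y from the middle key, 61 mm down the panel from the station's rocker); moves with the key
- preset_middle (a joint): travel of the middle preset key, m (same key; not to be pushed)
- preset_middle_top (a point): centre of the top face of the middle preset key
- preset_left (a joint): travel of the left-hand (+y) preset key, m (same key, 42 mm to +y of the middle one; not to be pushed)
- preset_left_top (a point): centre of the top face of the left-hand preset key
- iron_stand: bystander: soldering iron in its stand, base 150 x 85 mm (length along its x), the wooden handle rising towards the robot to about 150 mm; loose. Origin: centre of its underside
- solder_reel: bystander: reel of solder standing on its flange, 60 mm across, 46 mm high; loose. Origin: centre of its underside
- flux_tin: bystander: flat round flux tin, 50 mm across, 31 mm high, standing loose on top of the extractor beside its rocker. Origin: centre of its underside
- tumbler: bystander: empty steel tumbler, 72 mm across the rim, 100 mm high; loose. Origin: centre of its underside
- paint_tin: bystander: closed paint tin, 86 mm across, 105 mm high; loose. Origin: centre of its underside
- mallet: bystander: hammer lying flat along the left side of the work area, about 0.3 m long; loose
- tin_lid: bystander: round brass-coloured tin lid, 100 mm across, 9 mm high, lying on the bench between the machines, near the robot; loose

How it is judged:
By the outcome, as a careful person would: the job done as asked, in the order asked, and still so for the second after the job is handed in, with the robot touching nothing.
It also fails if it takes over 51 s, if anything falls off the work surface, if the arm or the gripper's body presses on something with over 40 N, if the wrist force passes 120 N, or if a joint passes its speed limit or range.

ROBOT

A 6-joint arm with a two-finger parallel gripper is mounted at the origin on the work surface. World frame = base frame: x ahead of the robot, y to its left, z up, the work surface at z = 0. Lengths are in m, angles in rad, forces in N, time in s.
With the tool pointing down it reaches from about 0.425 to 0.95 m from the base axis. Payload 3.5 kg.
Tool frame: the origin (TCP) lies between the finger pads; the fingertips stand 19 mm ahead of it and the grasp point (between the pads) is the TCP (ctrl.nose_length is the distance from the TCP to the fingertips, in m); z points along the fingers, y is the line along which they close (so a half turn about z gives the same grasp; the last joint's range is limited). The gripper opens to 85 mm and grips with 20 to 120 N. Pads are 22 mm wide; open, the fingers measure 114 mm over their backs; the gripper's body (76 mm by 85 mm) begins 54 mm behind the grasp point. The pads swing forward as they close: fully open they stand 13 mm farther back than shut.
Start: joints at [-1.349, 0.286, 1.577, -0, 1.279, -0.15], TCP at [0.245, -0.629, 0.25] pointing down, gripper open.
Joint ranges: [-2.77, 2.77], [-0.9, 2.22], [0.21, 2.48], [-1.53, 4.67], [0.24, 2.81], [-2.84, 2.84]. Speed limits (rad/s): [2.79, 2.79, 3.14, 3.14, 3.14, 3.14].

INTERFACE

Orientations are given as a unit quaternion [x, y, z, w].
In Python, from plant import ctrl gives the robot as it stands.
- The arm moves only by the tool apply_moves, never from a script. Its argument "series" is a list of rows, each a list of 6 numbers: the shift along the world's x, y, z scaled (see below), then the turn, a rotation vector about the world's x, y, z scaled (see below). A call has 1 to 20 rows; each row is the pose to reach, as a shift and turn from the pose commanded when the call began; what a row does not reach only later rows make up. The controller multiplies each number of a shift by 0.8 m and each number of a turn by 45 degrees. A row lasts 1/8 s, in which the tool goes at most 62.5 mm and 10.7 degrees, less where a joint would pass 70% of its speed; a pose out of reach is approached as far as the arm can. A call with a number of a shift or a turn outside -1 to 1 is refused whole. A call with a gripper value outside its range is refused whole. "jaw" is the opening, from 0 (shut) to 1 (fully open), set as the call begins (left out, the last holds). The fingers move at their own pace and stop on an object; "squeeze" is the grip in N (left out, the last holds). Time passes only in rows, so rows that repeat a pose let the fingers close. It gives the time, the measured TCP pose, the force, the opening and the grip force at its end, in the units of the state.
- ctrl.get_state(): the state, without advancing time (a new reading comes with each control period).
- ctrl.read_camera(name): name is "scene" or "top"; returns the picture (400x640x3 uint8, red, green, blue); there is no depth.
- ctrl.get_calibration(name): a dict with "fx", "fy", "cx", "cy" (pixels), "xyz" and "orientation" of the camera in the world. Camera axes: x right, y up, looking along -z (the intrinsics and any distortion apply to the point x, -y, -z); pixel columns grow to the right and rows downward; lengths in m; the calibration is good to about 2 mm. A picture is of the moment at which its call begins. get_calibration takes no time and is no camera call.
- ctrl.sign_off(): hands the job in; it is judged then, once.
Trained networks look in the newest picture that a camera, given by its name, has taken for a name from the list of things; names that differ only in an ending like _2 or _b are one class to them, and where a whole thing is asked for, a point or a joint stands for the part that bears it (a point fixed in the world has none). Each returns a list of dicts, best first, with "p" (0 to 1); they miss things now and then, are a little off and sometimes report something else, mostly with a low value. They report only what shows in the picture. A call takes as long as a camera call.
- ctrl.boxes_of(thing, camera): "xy" ([column, row] as shares, 0 to 1, of the picture: columns of its width, rows of its height, amid what is visible of it).
- ctrl.silhouettes(thing, camera): "pixels" (400x640 bool, what is visible of it) and "xy" ([column, row] as shares, 0 to 1, of the picture: columns of its width, rows of its height, amid what is visible of it).
The state is a dict: "time": time; "qpos": joint angles; "dq": joint speeds; "joint_efforts": joint torques, N m; "eef_pos": TCP position; "tcp_rot": TCP orientation; "contact_force": force on the tool from outside, world axes, zero at the start; "wrist_torque": the same for the moment, N m; "opening": opening from 0.0 (shut) to 1.0 (fully open); "finger_force": force on a finger pad.
Only numpy, scipy, OpenCV 4.12 (cv2) and the standard library are available. Lean on these libraries where they do the work, as an engineer would, in place of code of your own. Each camera call takes 0.05 s, during which the arm holds its last target. There are 200 camera calls.

## Working session

There is one attempt and no reset: what is moved stays moved. The work goes in short steps, Python scripts to look and compute and a tool call to move; the robot and the scene stay as the last step left them, time stands still between calls to the robot, and variables do not carry over. Pictures are saved under pics/ and viewed, at most 10 in all, crops included, and the job is handed in when it is done.

Besides the shell and the picture viewer there is one more tool, called after "Request:" in YAML: its name, and indented under it one key for each argument. apply_moves: Moves the arm, as the interface text tells. Shifts and turns lie within -1 to 1; 1 stands for 0.8 m of shift or 45 degrees of turn. Its arguments: {"type":"object","properties":{"series":{"type":"array"},"jaw":{"type":"number"},"squeeze":{"type":"number"}},"required":["series"]}

```bash
mkdir -p pics; ls; cat > h.py <<'E'
import numpy as np, cv2
from plant import ctrl
from scipy.spatial.transform import Rotation as R
def ray(cam,uv):
    c=ctrl.get_calibration(cam); u,v=uv
    d=np.array([(u-c['cx'])/c['fx'],-(v-c['cy'])/c['fy'],-1.])
    return np.array(c['xyz']),R.from_quat(c['orientation']).apply(d)
def onz(cam,uv,z):
    o,d=ray(cam,uv); return o+d*(z-o[2])/d[2]
def proj(cam,p):
    c=ctrl.get_calibration(cam); q=R.from_quat(c['orientation']).inv().apply(np.atleast_2d(p)-np.array(c['xyz']))
    return np.c_[c['cx']+c['fx']*q[:,0]/-q[:,2], c['cy']-c['fy']*q[:,1]/-q[:,2]]
def tri(a,b):
    (o1,d1),(o2,d2)=ray('scene',a),ray('top',b)
    s=np.linalg.lstsq(np.c_[d1,-d2],o2-o1,rcond=None)[0]
    p,q=o1+s[0]*d1,o2+s[1]*d2
    return (p+q)/2,np.linalg.norm(p-q)
E
python3 - <<'E'
from h import *
np.set_printoptions(precision=4,suppress=True)
for c in('scene','top'):
    im=ctrl.read_camera(c); cv2.imwrite(f'pics/{c}0.png',im[:,:,::-1]); print(c,ctrl.get_calibration(c))
for t in ['extractor_switch_on_end','station_switch_on_end','preset_right_top','preset_middle_top','preset_left_top','flux_tin','tin_lid','iron_stand','tumbler','paint_tin','solder_reel']:
    r={}
    for c in('scene','top'):
        b=ctrl.boxes_of(t,c); r[c]=[(np.array(x['xy'])*[640,400]) for x in b[:2]]
        print(t,c,[(np.round(np.array(x['xy'])*[640,400],1),round(x['p'],2)) for x in b[:3]])
    if r['scene'] and r['top']: print('   ',tri(r['scene'][0],r['top'][0]))
print(ctrl.get_state(), ctrl.nose_length)
E
```

```text
pics
scene {'fx': 518.5050621835618, 'fy': 518.5050621835618, 'cx': 323.14070006544836, 'cy': 194.03638727521397, 'xyz': array([ 0.9637, -1.1034,  1.1739]), 'orientation': array([0.405 , 0.0757, 0.1849, 0.8922])}
top {'fx': 501.1441335243646, 'fy': 501.1441335243646, 'cx': 324.4712218970633, 'cy': 199.3969755832569, 'xyz': array([ 0.4384, -0.0327,  1.5151]), 'orientation': array([ 0.0302, -0.0238, -0.6984,  0.7147])}
extractor_switch_on_end scene [(array([316.1, 243.5]), 0.53)]
extractor_switch_on_end top [(array([228.1, 217.1]), 0.75), (array([416.9, 175.2]), 0.51)]
    (array([ 0.4408,  0.3112, -0.4068]), np.float64(0.16000287630080048))
station_switch_on_end scene [(array([354.5, 175.7]), 0.42)]
station_switch_on_end top [(array([259.8, 197.8]), 0.57), (array([224. , 217.2]), 0.2)]
    (array([0.5506, 0.1682, 0.0844]), np.float64(0.005504415237927808))
preset_right_top scene []
preset_right_top top [(array([258., 216.]), 0.38)]
preset_middle_top scene [(array([352. , 177.7]), 0.65)]
preset_middle_top top []
preset_left_top scene [(array([244.8, 319.7]), 0.45)]
preset_left_top top 
[... 1044 characters left out ...]
r_reel scene [(array([320.8, 205.1]), 0.51), (array([360.6, 178.6]), 0.47)]
solder_reel top [(array([314. , 218.3]), 0.84)]
    (array([0.4961, 0.012 , 0.0628]), np.float64(0.005461138604648312))
{'time': 1.2, 'qpos': array([-1.349 ,  0.2863,  1.5767, -0.    ,  1.2786, -0.15  ]), 'dq': array([ 0.0009,  0.0006,  0.0007, -0.0008, -0.0017, -0.0004]), 'joint_efforts': array([  0.0012, -40.5959, -29.2937,  -0.    ,   0.0005,  -0.    ]), 'eef_pos': array([ 0.2452, -0.6288,  0.2503]), 'tcp_rot': array([ 0.9828,  0.1848, -0.    , -0.    ]), 'contact_force': array([-0.1242, -0.2338, -0.813 ]), 'wrist_torque': array([-0.0263,  0.0135, -0.0059]), 'finger_force': 0.0, 'opening': 1.002453053632682} 0.019
```

```bash
python3 - <<'E'
import cv2
for c,(a,b,x,y) in {'scene':(130,290,250,440),'top':(120,280,200,440)}.items():
    im=cv2.imread(f'pics/{c}0.png')[a:b,x:y]; s=800/(y-x)
    s=min(s,600/(b-a)); cv2.imwrite(f'pics/{c}0c.png',cv2.resize(im,None,fx=s,fy=s,interpolation=cv2.INTER_CUBIC)); print(s)
E
```

```text
3.75
3.3333333333333335
```

View pics/scene0.png

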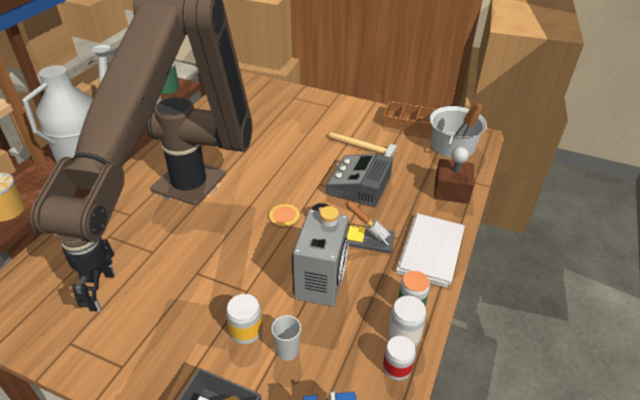

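View pics/top0c.png

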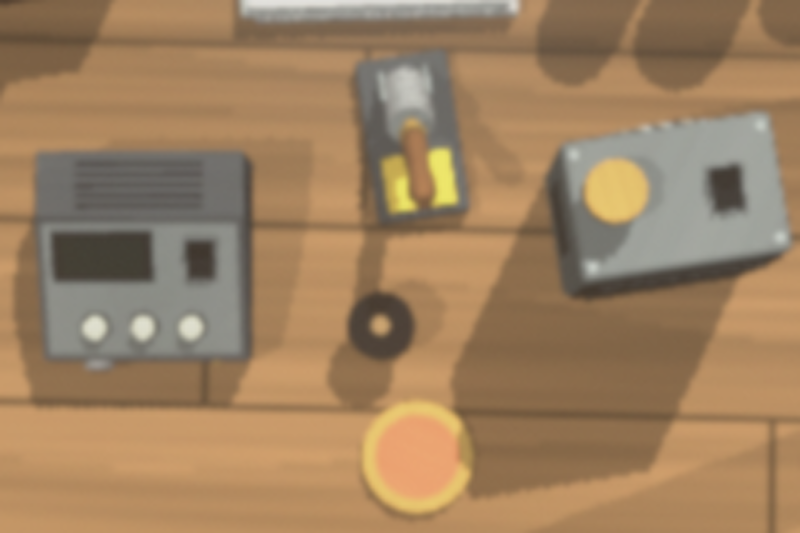

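View pics/scene0c.png

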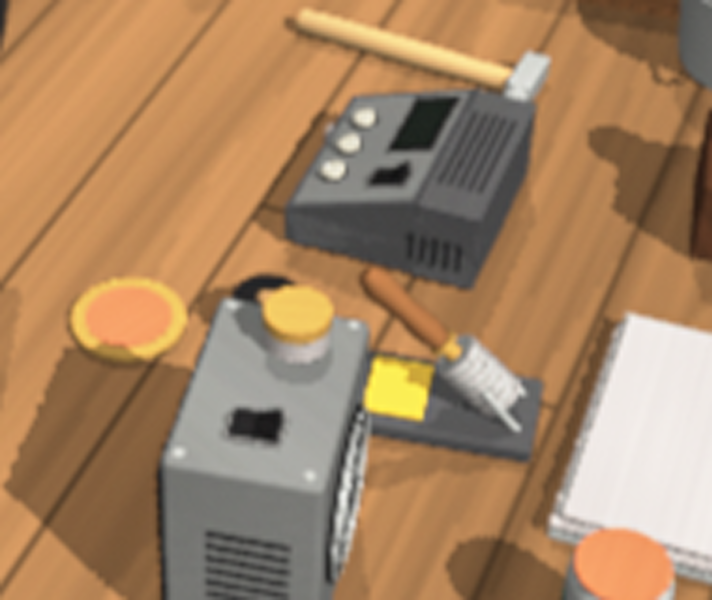

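The extractor is on the right. Its top screws are at about (573,155), (761,124), (781,237) and (592,268) in the top crop, its rocker is at (727,188), and the tin sits to its left. The station is on the left, with keys at (94/142/190,328) and its rocker at (200,259). The far side of the extractor and the iron stand don't block access. Next I fit both poses.

```bash
cat > fit.py <<'E'
from h import *
from scipy.optimize import least_squares
np.set_printoptions(precision=4,suppress=True)
T=lambda p:(np.array(p)+.5)/(10/3)-.5+[200,120]
S=lambda p:(np.array(p)+.5)/3.75-.5+[250,130]
def refine(cam,uv,bright,r=5):
    g=cv2.imread(f'pics/{cam}0.png',0).astype(float); x,y=np.round(uv).astype(int)
    w=g[y-r:y+r+1,x-r:x+r+1]; w=w-np.median(w) if bright else np.median(w)-w
    w=np.clip(w-0.3*w.max(),0,None); yy,xx=np.mgrid[y-r:y+r+1,x-r:x+r+1]
    return np.array([(w*xx).sum(),(w*yy).sum()])/w.sum()
scr=dict(top=[T(p) for p in[(573,155),(761,124),(781,237),(592,268)]],scene=[S(p) for p in[(354,325),(310,476),(178,453),(232,304)]])
scr={c:[refine(c,p,1,3) for p in v] for c,v in scr.items()}
rk=dict(top=T((727,188)),scene=S((256,424)))
keys=dict(top=[refine('top',T(p),1,6) for p in[(94,328),(142,328),(190,328)]],scene=[refine('scene',S(p),1,5) for p in[(364,118),(348,142),(332,169)]])
srk=dict(top=T((200,259)),scene=S((390,175)))
Rz=lambda a:R.from_euler('z',a)
def world(p,loc): return Rz(p[2]).apply(np.atleast_2d(loc))+[p[0],p[1],0]
def fe(p,cams):
    a,b=p[3],p[4]; L=[(a,b,.2),(a,-b,.2),(-a,-b,.2),(-a,b,.2)]
    return np.concatenate([np.r_[(proj(c,world(p,L))-scr[c]).ravel(),.5*(proj(c,world(p,(0,-.04,.207)))[0]-rk[c])] for c in cams])
KL=[(-.0632,y,.0641) for y in(.042,0,-.042)]
def fs(p,cams):
    return np.concatenate([np.r_[(proj(c,world(p,KL))-keys[c]).ravel(),.5*(proj(c,world(p,(-.005,-.052,.082)))[0]-srk[c])] for c in cams])
if __name__=='__main__':
  for cams in(['top','scene'],['top'],['scene']):
    e=least_squares(fe,[.6,-.19,.1,.05,.08],args=(cams,)); s=least_squares(fs,[.57,.21,0],args=(cams,))
    print(cams,'ext',e.x,abs(e.fun).max(),'sta',s.x,abs(s.fun).max())
    if len(cams)==2:
        print(e.fun.reshape(-1,2),s.fun.reshape(-1,2)); np.savez('pose.npz',e=e.x,s=s.x)
        print('ext on end',world(e.x,(.0145,-.04,.21))); 
        n=np.array([-np.sin(.349),0,np.cos(.349)]);u=np.array([np.cos(.349),0,np.sin(.349)])
        print('sta on end',world(s.x,np.array([-.003,-.052,.077])+u*.0145+n*.01),'key',world(s.x,KL[2]))
E
python3 fit.py
```

```text
['top', 'scene'] ext [ 0.5993 -0.2237  0.1819  0.0454  0.0745] 0.5066865463062413 sta [0.5544 0.2198 0.0284] 0.8748870702839326
[[-0.2161 -0.0954]
 [-0.4232 -0.0991]
 [-0.311   0.1441]
 [-0.1302 -0.1295]
 [ 0.0174 -0.238 ]
 [-0.45    0.407 ]
 [-0.0341  0.5067]
 [-0.1619  0.4339]
 [ 0.0162 -0.0045]
 [-0.1374 -0.3217]] [[ 0.1971 -0.2921]
 [ 0.1538 -0.2533]
 [ 0.2043 -0.3519]
 [ 0.0173 -0.2329]
 [-0.1785 -0.8687]
 [-0.0665 -0.8749]
 [-0.6156 -0.0045]
 [ 0.015   0.0636]]
ext on end [[ 0.6208 -0.2604  0.21  ]]
sta on end [[0.5631 0.1681 0.0914]] key [[0.4924 0.1761 0.0641]]
['top'] ext [ 0.5992 -0.2244  0.1823  0.0453  0.0748] 0.20521378638804322 sta [0.5535 0.2201 0.0246] 0.053215195851493036
['scene'] ext [ 0.5993 -0.2226  0.1808  0.0456  0.0741] 0.4629459198444721 sta [0.5562 0.2179 0.0335] 0.5417034561386629
```

Request:
apply_moves:
  jaw: 0
  series:
    - [0,0,0.03,0,0,0]
    - [0.02,0.02,0.06,0,0,-0.01]
    - [0.06,0.06,0.0625,0,0,-0.03]
    - [0.1,0.1,0.0625,0,0,-0.05]
    - [0.15,0.146,0.0625,0,0,-0.08]
    - [0.2,0.195,0.0625,0,0,-0.1]
    - [0.25,0.244,0.0625,0,0,-0.13]
    - [0.3,0.293,0.0625,0,0,-0.16]
    - [0.35,0.341,0.0625,0,0,-0.19]
    - [0.4,0.39,0.0625,0,0,-0.21]
    - [0.44,0.43,0.0625,0,0,-0.23]
    - [0.46,0.45,0.0625,0,0,-0.242]
    - [0.4725,0.461,0.0625,0,0,-0.242]
    - [0.4725,0.461,0.0625,0,0,-0.242]
    - [0.4725,0.461,0.0625,0,0,-0.242]

```text
time: 3.08
eef_pos: [0.6228, -0.2606, 0.3006]
tcp_rot: [0.996, 0.09, -0.0, 0.0]
contact_force: [-0.3, -0.9, -0.8]
opening: 0.002
finger_force: 0.0
```

```bash
python3 - <<'E'
from h import *
p=np.load('pose.npz'); 
s=ctrl.get_state(); tip=np.array(s['eef_pos'])+[0,0,-.019]
out=[]
for c in('scene','top'):
    im=ctrl.read_camera(c)[:,:,::-1].copy(); u=proj(c,tip)[0]; print(c,u)
    x,y=np.round(u).astype(int); k=cv2.resize(im[y-30:y+30,x-40:x+40],None,fx=5,fy=5,interpolation=cv2.INTER_CUBIC)
    q=(u-[x-40,y-30]+.5)*5; cv2.drawMarker(k,tuple(int(v) for v in q),(0,0,255),0,12); out.append(k)
cv2.imwrite('pics/hover1.png',np.hstack(out))
E
```

```text
scene [324.31392845 222.37166558]
top [422.19557542 165.33352668]
```

View pics/hover1.png

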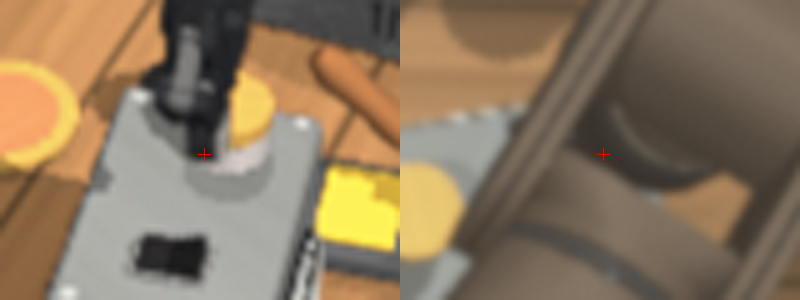

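The fingertips are at the projected marker, which confirms the 19 mm nose when shut. The rocker is below them, clear of the tin. I'll go down to just above the rocker.

Request:
apply_moves:
  series:
    - [0,0,-0.03,0,0,0]
    - [0,0,-0.06,0,0,0]
    - [0,0,-0.075,0,0,0]
    - [0,0,-0.08,0,0,0]
    - [0,0,-0.083,0,0,0]
    - [0,0,-0.086,0,0,0]
    - [0,0,-0.0885,0,0,0]
    - [0,0,-0.0885,0,0,0]

```text
time: 4.18
eef_pos: [0.6236, -0.2602, 0.2306]
tcp_rot: [0.996, 0.091, 0.001, 0.0]
contact_force: [-0.3, 0.5, 1.4]
opening: 0.003
finger_force: 0.9
```

Request:
apply_moves:
  series:
    - [0,0,-0.0025,0,0,0]
    - [0,0,-0.005,0,0,0]
    - [0,0,-0.0065,0,0,0]
    - [0,0,-0.008,0,0,0]
    - [0,0,-0.008,0,0,0]

```text
time: 4.8
eef_pos: [0.6229, -0.26, 0.224]
tcp_rot: [0.996, 0.091, -0.001, -0.0]
contact_force: [-1.6, 1.1, 5.3]
opening: -0.001
finger_force: 2.7
```

Request:
apply_moves:
  series:
    - [0,0,-0.0008,0,0,0]
    - [0,0,-0.0008,0,0,0]
    - [0,0,0.03,0,0,0]
    - [0,0,0.08,0,0,0]
    - [0,0.01,0.12,0,0,0]
    - [-0.01,0.05,0.1325,0,0,-0.02]
    - [-0.02,0.11,0.1325,0,0,-0.05]
    - [-0.035,0.18,0.1325,0,0,-0.08]
    - [-0.05,0.25,0.1325,0,0,-0.11]
    - [-0.06,0.32,0.1325,0,0,-0.14]
    - [-0.07,0.39,0.1325,0,0,-0.17]
    - [-0.08,0.45,0.1325,0,0,-0.195]
    - [-0.09,0.5,0.1325,0,0,-0.195]
    - [-0.094,0.5345,0.1325,0,0,-0.195]
    - [-0.094,0.5345,0.1325,0,0,-0.195]
    - [-0.094,0.5345,0.1325,0,0,-0.195]

```text
time: 6.8
eef_pos: [0.5479, 0.167, 0.3284]
tcp_rot: [1.0, 0.014, -0.001, 0.0]
contact_force: [-0.0, -0.6, 0.1]
opening: -0.001
finger_force: 0.0
```

```bash
python3 - <<'E'
from h import *
out=[]
for c,p in(('scene',(.62,-.22,.21)),('top',(.62,-.22,.21))):
    im=ctrl.read_camera(c)[:,:,::-1].copy(); cv2.imwrite(f'pics/{c}2.png',im)
    x,y=np.round(proj(c,p)[0]).astype(int)
    a=cv2.imread(f'pics/{c}0.png')
    out.append(np.vstack([cv2.resize(i[y-30:y+30,x-40:x+40],None,fx=5,fy=5,interpolation=cv2.INTER_CUBIC) for i in(a,im)]))
cv2.imwrite('pics/ext2.png',np.hstack(out)); print(ctrl.get_state()['time'])
E
```

```text
6.9
```

View pics/ext2.png

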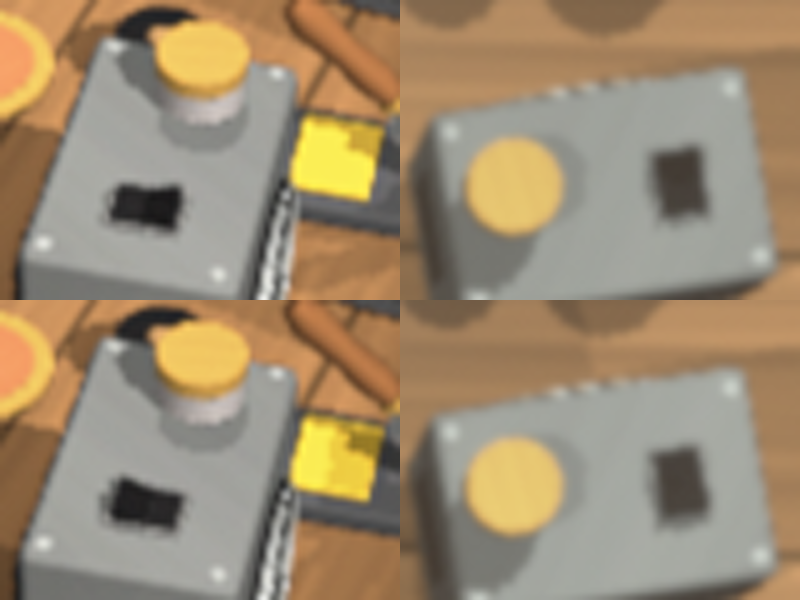

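The rocker has tipped: its near end (about (118,490)) is now up and its far end is down. The tin hasn't moved. Next I tilt the tool square to the station panel and go down.

Request:
apply_moves:
  series:
    - [0,0,-0.03,0.003,-0.1,0]
    - [0,0,-0.08,0.006,-0.2,0]
    - [0,0,-0.12,0.009,-0.3,0]
    - [0,0,-0.16,0.0126,-0.4,0]
    - [0,0,-0.2,0.0126,-0.444,0]
    - [0,0,-0.225,0.0126,-0.444,0]
    - [0,0,-0.236,0.0126,-0.444,0]
    - [0,0,-0.236,0.0126,-0.444,0]
    - [0,0,-0.236,0.0126,-0.444,0]

```text
time: 8.02
eef_pos: [0.5491, 0.1674, 0.1417]
tcp_rot: [0.985, 0.014, 0.175, -0.003]
contact_force: [0.6, 1.3, -0.0]
opening: 0.002
finger_force: 0.0
```

```bash
python3 - <<'E'
from h import *
np.set_printoptions(precision=4,suppress=True)
s=ctrl.get_state(); r=R.from_quat(s['tcp_rot']); d=r.apply([0,0,1]); tip=s['eef_pos']+d*.019
print(s['eef_pos'],d,r.apply([1,0,0]),tip,s['contact_force'],s['qpos'])
out=[]
for c in('scene','top'):
    im=ctrl.read_camera(c)[:,:,::-1].copy()
    u=proj(c,[tip,[.5651,.1681,.0931]]); x,y=np.round(u[1]).astype(int); print(c,u)
    k=cv2.resize(im[y-30:y+30,x-40:x+40],None,fx=5,fy=5,interpolation=cv2.INTER_CUBIC)
    for v,col in zip(u,((0,0,255),(0,255,0))):
        cv2.drawMarker(k,tuple(int(t) for t in (v-[x-40,y-30]+.5)*5),col,0,12)
    out.append(k)
cv2.imwrite('pics/hover2.png',np.hstack(out))
E
```

```text
[0.5491 0.1674 0.1417] [ 0.3438  0.0098 -0.939 ] [0.9386 0.0264 0.344 ] [0.5556 0.1676 0.1239] [ 0.6416  1.3187 -0.0289] [ 0.1339  0.0362  2.1021 -0.0595  0.6549  1.7174]
scene [[355.6948 166.9158]
 [357.9282 174.875 ]]
top [[257.7349 193.9733]
 [259.1803 191.591 ]]
```

View pics/hover2.png

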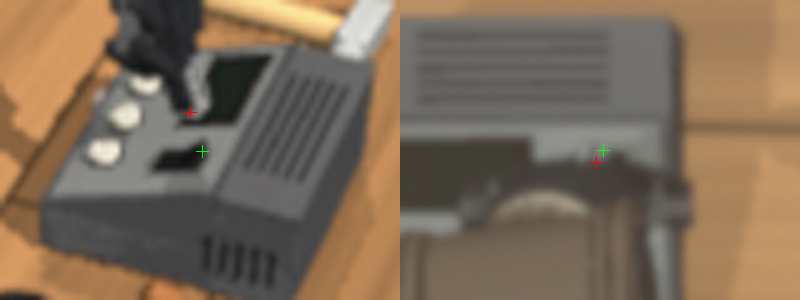

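The tip marker (red) is about 32 mm off the rocker's upper end (green), along the tool axis. I press along that axis.

Request:
apply_moves:
  series:
    - [0.006,0.0005,-0.02,0,0,0]
    - [0.009,0.0006,-0.03,0,0,0]
    - [0.011,0.0006,-0.036,0,0,0]
    - [0.011,0.0006,-0.036,0,0,0]
    - [0.0119,0.0006,-0.0384,0,0,0]
    - [0.0127,0.0006,-0.0407,0,0,0]
    - [0.0135,0.0007,-0.043,0,0,0]
    - [0.0143,0.0007,-0.0452,0,0,0]
    - [0.0143,0.0007,-0.0452,0,0,0]

```text
time: 9.25
eef_pos: [0.5593, 0.1682, 0.1054]
tcp_rot: [0.985, 0.014, 0.173, -0.002]
contact_force: [-7.3, -1.7, 8.8]
opening: -0.002
finger_force: 5.9
```

Request:
apply_moves:
  series:
    - [-0.005,0,0.013,0,0,0]
    - [-0.012,0,0.033,0,0,0]
    - [-0.018,0,0.048,0,0,0]
    - [-0.04,0.002,0.042,0,0,0]
    - [-0.07,0.005,0.025,0,0,0]
    - [-0.095,0.008,0.012,0,0,0]
    - [-0.1046,0.0093,0.006,0,0,0]
    - [-0.1046,0.0093,0.006,0,0,0]
    - [-0.1046,0.0093,0.006,0,0,0]

```text
time: 10.38
eef_pos: [0.477, 0.1756, 0.1101]
tcp_rot: [0.985, 0.014, 0.175, -0.003]
contact_force: [0.4, -0.0, 0.5]
opening: 0.002
finger_force: 0.0
```

```bash
python3 - <<'E'
from h import *
np.set_printoptions(precision=4,suppress=True)
s=ctrl.get_state(); r=R.from_quat(s['tcp_rot']); d=r.apply([0,0,1]); tip=s['eef_pos']+d*.019
print(s['eef_pos'],d,tip,s['contact_force'],s['qpos'])
out=[]
for c in('scene','top'):
    im=ctrl.read_camera(c)[:,:,::-1].copy()
    u=proj(c,[tip,[.4924,.1761,.0641]]); x,y=np.round(u[1]).astype(int)+[5,0]; print(c,u)
    K=[]
    for i in(im,cv2.imread(f'pics/{c}0.png')):
        k=cv2.resize(i[y-30:y+30,x-40:x+40],None,fx=5,fy=5,interpolation=cv2.INTER_CUBIC)
        for v,col in zip(u,((0,0,255),(0,255,0))):
            cv2.drawMarker(k,tuple(int(t) for t in (v-[x-40,y-30]+.5)*5),col,0,12)
        K.append(k)
    out.append(np.vstack(K))
cv2.imwrite('pics/hover3.png',np.hstack(out))
E
```

```text
[0.477  0.1756 0.1101] [ 0.3438  0.01   -0.939 ] [0.4836 0.1758 0.0922] [ 0.4465 -0.0316  0.4896] [ 0.1762 -0.0601  2.2659 -0.0907  0.5901  1.7852]
scene [[335.8824 167.4796]
 [338.0756 174.6052]]
top [[255.5626 220.1217]
 [256.9705 217.4149]]
```

View pics/hover3.png

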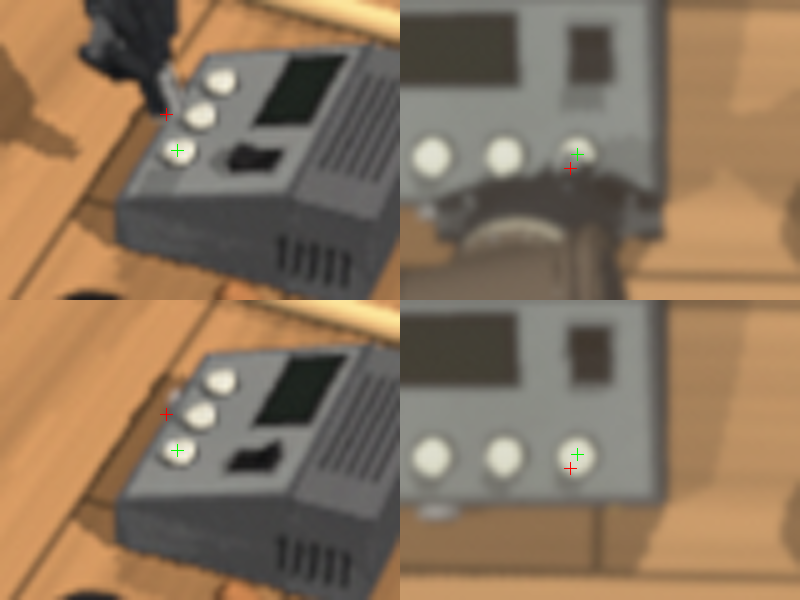

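The station rocker has snapped over: its near end is up and now casts a shadow towards the keys. The tool is lined up with the right-hand key, so I press in stages.

Request:
apply_moves:
  series:
    - [0.006,0.0003,-0.02,0,0,0]
    - [0.0093,0.0004,-0.031,0,0,0]
    - [0.0105,0.0004,-0.035,0,0,0]
    - [0.0115,0.0004,-0.0375,0,0,0]
    - [0.0122,0.0004,-0.0397,0,0,0]
    - [0.0122,0.0004,-0.0397,0,0,0]
    - [0.0122,0.0004,-0.0397,0,0,0]

```text
time: 11.35
eef_pos: [0.4851, 0.1758, 0.078]
tcp_rot: [0.985, 0.014, 0.173, -0.002]
contact_force: [-7.6, -2.6, 9.1]
opening: -0.0
finger_force: 5.7
```

Request:
apply_moves:
  series:
    - [0.0003,0,-0.0009,0,0,0]
    - [0.0003,0,-0.0009,0,0,0]
    - [0.0003,0,-0.0009,0,0,0]

```text
time: 11.72
eef_pos: [0.4852, 0.1758, 0.0779]
tcp_rot: [0.985, 0.014, 0.172, -0.002]
contact_force: [-12.0, -2.9, 15.4]
opening: 0.003
finger_force: 9.3
```

Request:
apply_moves:
  series:
    - [-0.005,0,0.013,0,0,0]
    - [-0.015,0,0.04,0,0,0]
    - [-0.02,-0.03,0.09,0,0,0]
    - [-0.02,-0.08,0.15,0,0.1,0]
    - [-0.02,-0.14,0.2,0,0.2,0]
    - [-0.02,-0.2,0.22,0,0.3,0]
    - [0,-0.25,0.22,0,0.44,0]
    - [0,-0.25,0.22,0,0.44,0]
    - [0,-0.25,0.22,0,0.44,0]
    - [0,-0.25,0.22,0,0.44,0]

```text
time: 12.98
eef_pos: [0.4852, -0.023, 0.2523]
tcp_rot: [1.0, 0.014, 0.002, -0.005]
contact_force: [-0.0, 0.7, 0.1]
opening: -0.002
finger_force: 0.0
```

```bash
python3 - <<'E'
from h import *
out=[]
for c in('scene','top'):
    im=ctrl.read_camera(c)[:,:,::-1].copy(); cv2.imwrite(f'pics/{c}4.png',im)
    out.append(cv2.resize(im[100:300,170:450],None,fx=1.42*2 if 0 else 1.42,fy=1.42) )
x=np.vstack([np.hstack(out),np.hstack([cv2.resize(cv2.imread(f'pics/{c}0.png')[100:300,170:450],None,fx=1.42,fy=1.42) for c in('scene','top')])])
cv2.imwrite('pics/end.png',x); print(ctrl.get_state()['contact_force'],ctrl.get_state()['time'])
E
```

```text
[ 0.04983152  1.14235263 -0.59344457] 13.075
```

View pics/end.png

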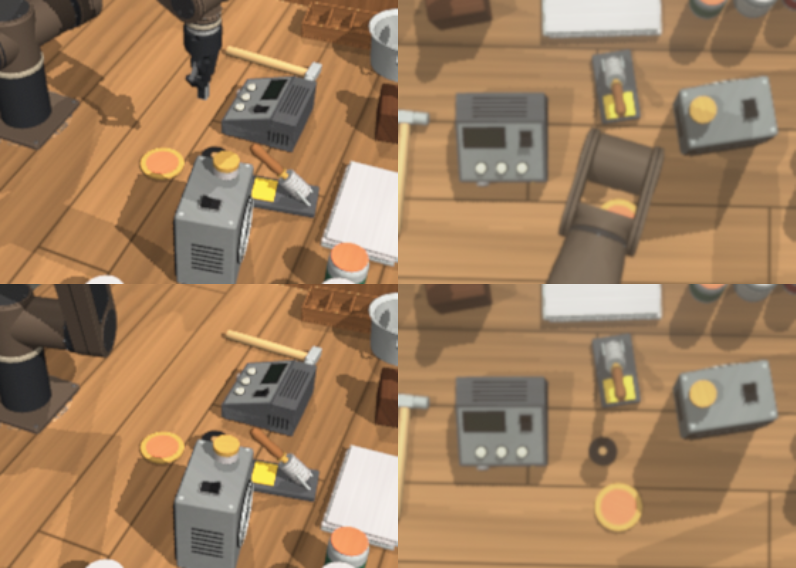

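The key hit its hard stop: force rose to about 19 N with no further travel. Both rockers are on, all three keys look out, and nothing else on the bench has moved compared with the first picture (below), so I'm handing it in.

```bash
python3 -c "
from plant import ctrl
print(ctrl.sign_off())"
```

```text
the job is handed in; nothing more can be done
None
```

I switched on the extractor, then the station, then pushed the right-hand preset key fully in and released it; in the last pictures both machines look on and nothing else appears moved, and I handed the job in at about 13 s (no verdict was returned).

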